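# Draw the board carrier out from under the parts cases and lay it on the preheater

### The job

Draw the board carrier (the aluminium paddle whose tongue sticks out at the front of the steel job tray) slowly out through the tray's opening from under the stack, without lifting, unstacking or toppling the parts cases and the tin on top; if it catches at the opening do not force it, but ease it until it slides freely. Then lay it flat on the preheater, the board in the middle of the plate and the tongue pointing straight out over the front panel, and let go. Leave the cases neatly stacked in the tray with the tin on top, and everything else on the bench where it is.

Things in the scene. Friction and masses are not known exactly. Their poses are not given: they have to be found in the camera images.
- tray: Shallow sheet-steel job tray, screwed to the bench (sizes in mm). Origin on the bench under the middle of its inside; z up; -x is its front, which faces roughly to the robot's left. Inside 111 long (x from -55 to +56) by 100 wide (y); floor top 3 above the bench; side and rear walls 30 high. The bolts of its front plate are tight: nothing on it moves
- tray_front (a point): Middle of the tray's front edge, at the floor's top, 57 mm from its origin along -x; axes as the tray's. Here stands the 3 mm thick front plate, 30 mm high, with an opening 52 mm wide from the floor up between two ears. It is bolted on through slots, off the middle: the opening's middle lies somewhere from 4 to 13 mm to the tray's +y side of this point, which is not measured
- carrier: Board carrier: flat rigid aluminium paddle 8 mm thick, about 170 g: a frame 100 long (x) by 50 wide (y), corners rounded to 2, holding a small green circuit board, and a straight tongue 24 wide as handle, along -x from the frame's middle to 135 from the frame's centre. Origin on its underside below the frame's centre. Sliding freely under the stack it drags with 3 to 13 N
- board_center (a point): Centre of the carrier's frame, half-way up; axes as the carrier's. At the start the frame lies on the tray floor under the cases, 4 to 9 mm behind the front plate, almost straight. It has only 1 mm to spare on each side in the opening: it catches on the ear at the tray's -y side, felt as a steeply rising pull and a twist, until it is eased to +y and comes straight through the opening
- tongue (a point): Point of the carrier's tongue, half-way up, in the middle of its width, 115 mm from board_center along the carrier's -x and 20 mm from the tongue's end. At the start the tongue sticks out past the front plate by 73 to 78 mm, its underside 3 mm above the bench. Fingers from above can take it by its two sides (24 mm apart, along y)
- plate_center (a point): Centre of the top of the preheater's aluminium plate (140 in x by 130 in y, top 60 mm above the bench); z up, -x is the front. The preheater, cold, is a grey box 200 by 160 mm, its top 8 mm lower than the plate; its front face, with dark panel, display and knob, lies 120 mm from this point and faces the robot. It stands fast
- case0_center (a point): Centre of the lowest of three equal flat parts cases, grey with a white lid, closed, 96 long (x, along the tray), 92 wide, 15 mm high, about 120 g each, stacked loose on the carrier inside the tray
- case1_center (a point): Centre of the middle parts case, of the same size
- case2_center (a point): Centre of the top parts case, of the same size
- tin_center (a point): Centre of the round steel screw tin, 54 mm across, 22 high, about 110 g, standing loose on the top case; z is its axis
- phone: Bystander: phone lying flat, 148 x 72 x 8 mm; origin under its middle
- tweezers: Bystander: steel tweezers lying flat, 125 mm long; origin under the middle
- driver: Bystander: small screwdriver, 150 mm long, lying on the bench
- spool: Bystander: solder spool, 54 mm across, 38 high; origin under its middle
- jar: Bystander: small amber flux jar, 44 mm across, 40 high; origin under its middle
- cleaner: Bystander: dark round tip-cleaner pot, 64 mm across, 35 high; origin under its middle
- solvent: Bystander: white solvent bottle, 54 mm across, 110 high; origin under its middle

How it is judged:
By the outcome, as a careful person would: the job done as asked, in the order asked, and still so for the second after the job is handed in, with the robot touching nothing.
It also fails if it takes over 69 s, if anything falls off the work surface, if the arm or the gripper's body presses on something with over 40 N, if the wrist force passes 120 N, or if a joint passes its speed limit or range.

### The arm

A 6-joint arm with a two-finger parallel gripper is mounted at the origin on the work surface. World frame = base frame: x ahead of the robot, y to its left, z up, the work surface at z = 0. Lengths are in m, angles in rad, forces in N, time in s.
With the tool pointing down it reaches from about 0.275 to 0.725 m from the base axis. Payload 5.6 kg.
Tool frame: the origin (TCP) lies at the very end of the fingers, on their centre line; the grasp point (between the pads) lies robot.hold_point_z behind it (robot.hold_point_z is the distance from the TCP to the grasp point, in m); z points along the fingers, y is the direction in which the jaws open and shut (so a half turn about z gives the same grasp; the last joint's range is limited). The gripper opens to 85 mm and grips with 20 to 120 N. Pads are 22 mm wide; open, the fingers measure 114 mm over their backs; the gripper's body (76 mm by 85 mm) begins 54 mm behind the grasp point. The pads swing forward as they close: fully open they stand 13 mm farther back than shut.
Start: joints at [-0.914, 0.255, 0.108, 0, -1.424, -0.285], TCP at [0.2, -0.512, 0.231] pointing down, gripper open.
Joint ranges: [-2.95, 2.95], [-1.21, 1.97], [-1.09, 1.5], [-2.87, 1.71], [-2.94, -0.07], [-3.05, 3.05]. Speed limits (rad/s): [2.57, 2.57, 3.14, 3.14, 3.14, 3.14].

### API

Orientations are given as a unit quaternion [w, x, y, z].
In Python, from bench import robot gives the robot as it stands.
- The arm moves only by the shell command python3 -m handwheel 'ROWS'. ROWS is JSON, a list of rows, each a list of 5 numbers: the shift along the tool's x, y, z in mm, then the turn about the tool's z in rad, then the opening, from -1 (shut) to 1 (fully open). A call has exactly 8 rows; each row shifts and turns the commanded pose from where the row before left it, along the tool's axes as they then stand; what a row does not reach is not made up. A row lasts 1/8 s, in which the tool goes at most 62.5 mm and 10.7 degrees, less where a joint would pass 70% of its speed; a pose out of reach is approached as far as the arm can. A call with a gripper value outside its range is refused whole. The fingers move at their own pace and stop on an object; the grip force is fixed at half the most. Time passes only in rows, so rows that do not move let the fingers close, or fill a call up. It gives the time, the measured TCP pose, the force and the opening at its end, in the units of the state.
- robot.sense(): the state, without advancing time (a new reading comes with each control period).
- robot.capture(name): name is "scene" or "top" or "wrist"; returns the picture (420x560x3 uint8, red, green, blue); there is no depth.
- robot.get_calibration(name): a dict with "intrinsics" (3x3 intrinsics, pixels), "k1" (the pictures are not rectified: a ray, as slopes to the right and down, at radius r is drawn at 1 + k1 r^2 times it, then the intrinsics apply), "position" and "rotation" of the camera in the world. Camera axes: x right, y down, z forward; pixel columns grow to the right and rows downward; lengths in m; the calibration is good to about 2 mm. A picture is of the moment at which its call begins: read the wrist's pose just before it. get_calibration takes no time and is no camera call; for the wrist camera it gives the pose at the moment of the call.
- robot.job_done(): hands the job in, once; it reports no verdict.
The state is a dict: "t": time; "joints": joint angles; "joint_vel": joint speeds; "joint_efforts": joint torques, N m; "tool_pos": TCP position; "tool_rot": TCP orientation; "wrist_force": force on the tool from outside, world axes, zero at the start; "moment": the same for the moment, N m; "gripper_width": finger opening in m.
Only numpy, scipy, OpenCV 4.12 (cv2) and the standard library are available. Lean on these libraries where they do the work, as an engineer would, in place of code of your own. Each camera call takes 0.05 s, during which the arm holds its last target.

## Working session

There is one attempt and no reset: what is moved stays moved. The work goes in short steps, Python scripts to look and compute and a shell command to move; the robot and the scene stay as the last step left them, time stands still between calls to the robot, and variables do not carry over. Pictures are saved under pics/ and viewed, and the job is handed in when it is done.

```bash
ls; mkdir -p pics
python3 - <<'E'
from bench import robot
import cv2
s=robot.sense(); print(s, robot.hold_point_z)
for n in("scene","top","wrist"):
    print(n,robot.get_calibration(n))
    cv2.imwrite(f"pics/a_{n}.png",robot.capture(n)[...,::-1])
E
```

```text
pics
{'t': 0.0, 'joints': array([-9.14417284e-01,  2.55767860e-01,  1.06968291e-01, -4.69253505e-04,
       -1.42393217e+00, -2.84566271e-01]), 'joint_vel': array([ 0.00069267, -0.0030712 ,  0.0008598 , -0.00164948, -0.00072093,
       -0.00033319]), 'joint_efforts': array([-1.69091221e-03, -3.86623585e+01,  2.37928140e+01,  5.36513239e+00,
       -6.29411516e-03, -2.47853876e-06]), 'tool_pos': array([ 0.1996577 , -0.51192292,  0.23037131]), 'tool_rot': array([-2.31813402e-04, -1.84803322e-01,  9.82775021e-01,  9.67765404e-04]), 'wrist_force': array([-0.35614187,  1.09323843,  1.16127148]), 'moment': array([ 0.06486225, -0.0744055 ,  0.01309298]), 'gripper_width': 0.0854926456255169} 0.0187
scene {'intrinsics': array([[430.02248508,   0.        , 282.73876187],
       [  0.        , 430.02248508, 206.77566736],
       [  0.        ,   0.        ,   1.        ]]), 'k1': 0.02439054081859633, 'position': array([1.24761533, 0.26066743, 1.22767215]), 'rotation': array([-0.16344306,  0.54967429,  0.78723675, -0.22672193])}
top {'intrinsics': array([[423.81192742,   0.        , 284.30733324],
       [  0.        , 423.81192742, 207.2269427 ],
       [  0.        ,   0.        ,   1.        ]]), 'k1': -0.01887235466883379, 'position': array([0.47721576, 0.00512099, 1.17922473]), 'rotation': array([-0.01744136,  0.7093687 , -0.70396506,  0.03041451])}
wrist {'intrinsics': array([[322.21105044,   0.        , 270.25623731],
       [  0.        , 322.21105044, 206.75277322],
       [  0.        ,   0.        ,   1.        ]]), 'k1': -0.04460549956557815, 'position': array([ 0.13083225, -0.53772547,  0.37350772]), 'rotation': array([0.08203577, 0.55769081, 0.81698109, 0.12162647])}
```

View pics/a_scene.png

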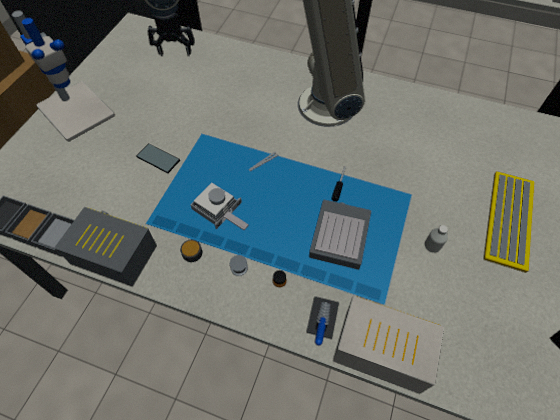

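View pics/a_top.png

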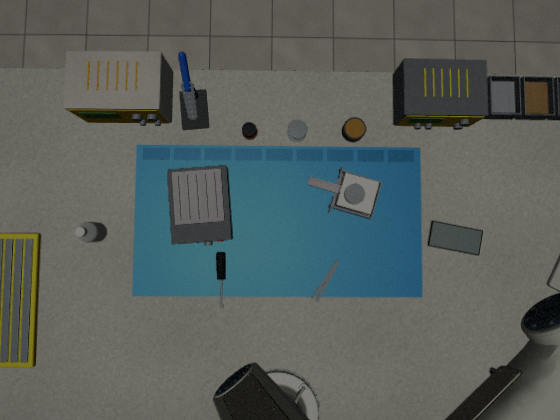

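View pics/a_wrist.png

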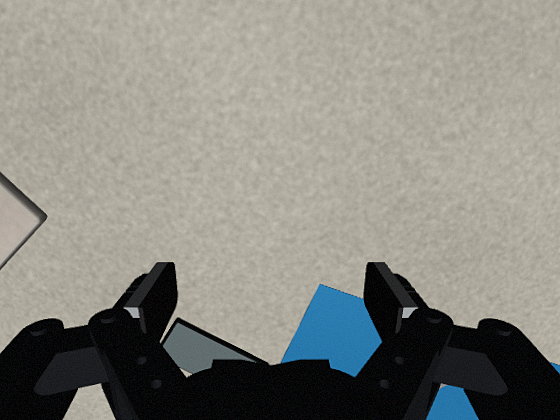

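The top view shows the tray at about (357,195), with the tongue's end near (309,182). The preheater is at about (200,205). I'll write helpers and zoom in.

```bash
cat > h.py <<'E'
import numpy as np, cv2
from scipy.spatial.transform import Rotation as R
def rot(q): return R.from_quat([q[1],q[2],q[3],q[0]]).as_matrix()
def ray(c,px):
    K=np.array(c['intrinsics']);px=np.atleast_2d(px).astype(float)
    d=np.stack([(px[:,0]-K[0,2])/K[0,0],(px[:,1]-K[1,2])/K[1,1]],1)
    u=d.copy()
    for _ in range(20): u=d/(1+c['k1']*(u**2).sum(1,keepdims=True))
    q=np.array(c['rotation']); M=q if q.shape==(3,3) else rot(q)
    return np.c_[u,np.ones(len(u))]@M.T
def plane(c,px,z):
    d=ray(c,px);p=np.array(c['position']);return p+d*((z-p[2])/d[:,2])[:,None]
def proj(c,P):
    q=np.array(c['rotation']);M=q if q.shape==(3,3) else rot(q)
    v=(np.atleast_2d(P)-c['position'])@M;u=v[:,:2]/v[:,2:]
    u=u*(1+c['k1']*(u**2).sum(1,keepdims=True));K=np.array(c['intrinsics'])
    return u*[K[0,0],K[1,1]]+[K[0,2],K[1,2]]
def yaw(s):
    M=rot(s['tool_rot']);return M
E
python3 - <<'E'
import cv2
a=cv2.imread('pics/a_top.png')
cv2.imwrite('pics/z1.png',cv2.resize(a[160:230,295:395],None,fx=8,fy=8,interpolation=cv2.INTER_CUBIC))
cv2.imwrite('pics/z2.png',cv2.resize(a[155:255,160:240],None,fx=6,fy=6,interpolation=cv2.INTER_CUBIC))
E
```

```text
(no output)
```

View pics/z1.png

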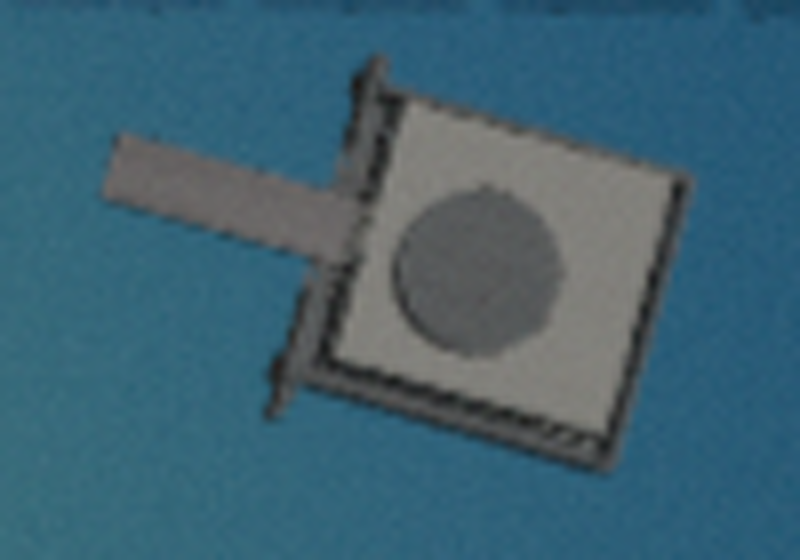

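View pics/z2.png

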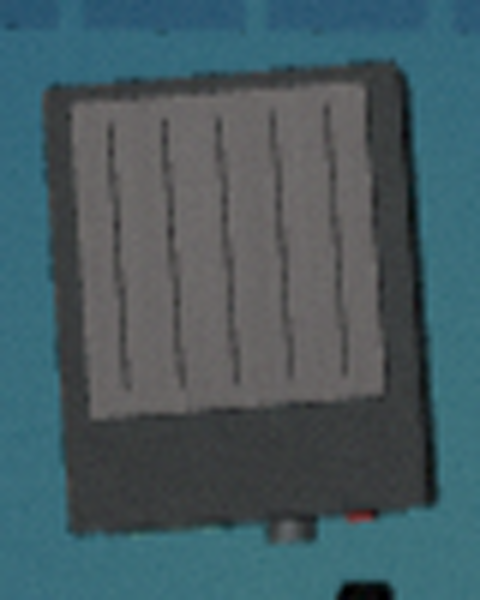

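Run:
```python
from h import *
from bench import robot
c=robot.get_calibration('top')
def z1(p): return np.array([295,160])+(np.array(p)+.5)/8-.5
def z2(p): return np.array([160,155])+(np.array(p)+.5)/6-.5
P=plane(c,z2([(72,103),(362,85),(384,393),(92,418)]),.06);print('plate',P.round(4),P.mean(0))
for i in range(4):
    e=P[(i+1)%4]-P[i];print(np.linalg.norm(e),np.degrees(np.arctan2(e[1],e[0])))
T=plane(c,z1([(118,135),(103,195),(312,255),(335,190)]),.011);print('tongue',T.round(4))
for i in range(4):
    e=T[(i+1)%4]-T[i];print(np.linalg.norm(e),np.degrees(np.arctan2(e[1],e[0])))
F=plane(c,z1([(378,60),(272,415)]),.033);e=F[1]-F[0];print('front',F,np.linalg.norm(e),np.degrees(np.arctan2(e[1],e[0])))
B=plane(c,z1([(395,90),(690,178),(608,470),(300,378)]),.033);print('tray',B)
for i in range(4):
    e=B[(i+1)%4]-B[i];print(np.linalg.norm(e),np.degrees(np.arctan2(e[1],e[0])))
C=plane(c,z1([(410,97),(673,178),(606,437),(333,358)]),.056);print('case2',C)
for i in range(4):
    e=C[(i+1)%4]-C[i];print(np.linalg.norm(e),np.degrees(np.arctan2(e[1],e[0])))
print('tin',plane(c,z1([(480,270)]),.078))
s=robot.sense();print(rot(s['tool_rot']).round(3))
```

```text
plate [[0.645  0.2846 0.06  ]
 [0.6543 0.1567 0.06  ]
 [0.5179 0.1447 0.06  ]
 [0.5059 0.2724 0.06  ]] [0.58077593 0.2145971  0.06      ]
0.1282319487120146 -85.87956733696018
0.1368974931101496 -174.95996243397656
0.1282356564407534 95.3603566649247
0.13967245928141794 5.03256340950893
tongue [[ 0.6429 -0.085   0.011 ]
 [ 0.6219 -0.0798  0.011 ]
 [ 0.6016 -0.1525  0.011 ]
 [ 0.6244 -0.1606  0.011 ]]
0.021653628813535403 166.2330542089258
0.07548662793981281 -105.57398802335574
0.024160506012691377 -19.444443566360174
0.07783926165067434 76.23893699964057
front [[ 0.66650144 -0.1722982   0.033     ]
 [ 0.54454994 -0.13591102  0.033     ]] 0.12726427683854674 163.38625928213173
tray [[ 0.65620999 -0.17810399  0.033     ]
 [ 0.62691286 -0.27931575  0.033     ]
 [ 0.52674653 -0.25041287  0.033     ]
 [ 0.55721713 -0.14544764  0.033     ]]
0.10536670729242492 -106.14380984336738
0.10425291345771091 163.90456208233326
0.10929847158626102 73.81238950830743
0.10424021143651829 -18.25699332979554
case2 [[ 0.65030496 -0.17946453  0.056     ]
 [ 0.62385219 -0.26787368  0.056     ]
 [ 0.53675176 -0.24468819  0.056     ]
 [ 0.56238154 -0.15345349  0.056     ]]
0.09228177265677624 -106.65763081077137
0.09013352360296886 165.09395039863094
0.09476633261775996 74.30880914693172
0.09169024911888946 -16.48019405816632
tin [[ 0.59002351 -0.19868093  0.078     ]]
[[-0.932 -0.363 -0.001]
 [-0.363  0.932  0.001]
 [ 0.     0.001 -1.   ]]
```

```bash
python3 -m handwheel '[[-55,23,0,0,1],[-55,23,0,0,1],[-55,23,0,0,1],[-55,23,0,0,1],[-55,23,0,0,1],[-55,23,0,0,1],[-55,23,0,0,1],[-55,23,0,0,1]]'; python3 -m handwheel '[[-53,21,0,0,1],[-54,22,0,0,1],[0,0,15,-0.156,1],[0,0,15,-0.156,1],[0,0,15,-0.156,1],[0,0,15,-0.156,1],[0,0,10,-0.156,1],[0,0,10,-0.156,1]]'
python3 - <<'E'
from h import *
from bench import robot
s=robot.sense();c=robot.get_calibration('wrist');print(s['t'],s['tool_pos'],s['joints'].round(3),rot(s['tool_rot']).round(3),s['wrist_force'],s['moment'])
import pickle;pickle.dump(c,open('cw1.pkl','wb'))
cv2.imwrite('pics/b_wrist.png',robot.capture('wrist')[...,::-1])
E
```

```text
t: 1.15
tool_pos: [0.544, -0.1795, 0.2311]
tool_rot: [-0.0, -0.185, 0.983, 0.0]
wrist_force: [0.3, -0.6, 0.5]
gripper_width: 0.0855
t: 2.15
tool_pos: [0.6267, -0.1022, 0.1503]
tool_rot: [-0.0, -0.61, 0.792, 0.0]
wrist_force: [0.0, -0.1, 0.0]
gripper_width: 0.0854
2.15 [ 0.62669326 -0.10215762  0.15034663] [ 0.084  0.456  0.195 -0.    -1.311 -0.342] [[-0.255 -0.967 -0.001]
 [-0.967  0.255  0.   ]
 [ 0.     0.001 -1.   ]] [ 0.02614725 -0.13556059  0.02812415] [ 0.01513049 -0.00214446  0.06719033]
```

View pics/b_wrist.png

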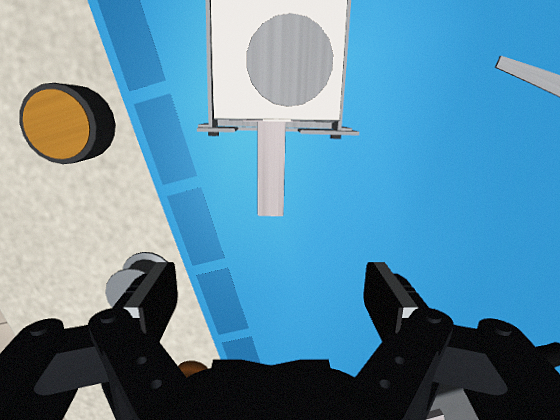

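The wrist view shows the tongue at u≈257–285, v≈122–216. The front plate is at v≈128, with the tray and tin above it. I'll zoom for the edges.

Run:
```python
from h import *
a=cv2.imread('pics/b_wrist.png')
cv2.imwrite('pics/z3.png',cv2.resize(a[95:225,190:370],None,fx=4.4,fy=4.4,interpolation=cv2.INTER_CUBIC))
```

```text
(no output)
```

View pics/z3.png

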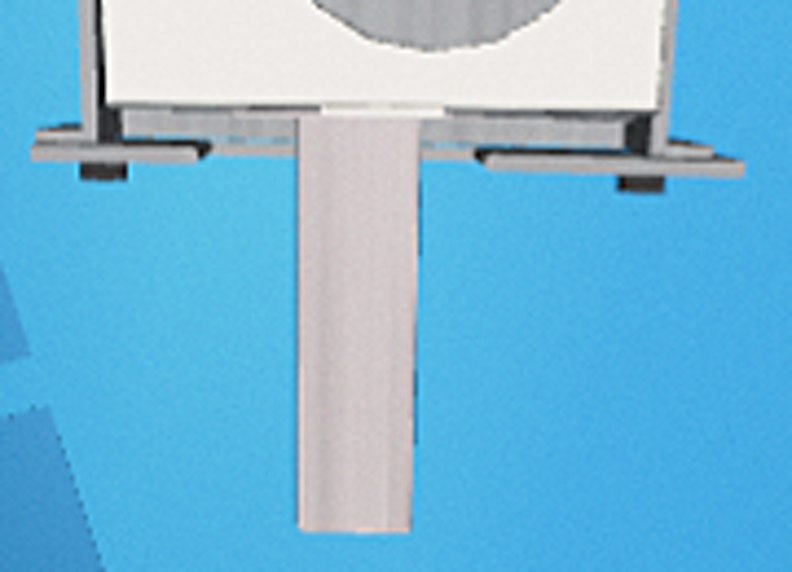

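Run:
```python
from h import *
import pickle
c=pickle.load(open('cw1.pkl','rb'))
z=lambda p: np.array([190,95])+(np.array(p)+.5)/4.4-.5
ang=lambda e: np.degrees(np.arctan2(e[1],e[0]))
T=plane(c,z([(300,531),(410,531),(299,118),(420,118)]),.011);print('tongue',T.round(4))
print('sides',ang(T[0]-T[2]),ang(T[1]-T[3]),'w',np.linalg.norm(T[0]-T[1]),np.linalg.norm(T[2]-T[3]))
ax=ang((T[0]+T[1]-T[2]-T[3]));d=np.array([np.cos(np.radians(ax)),np.sin(np.radians(ax)),0])
tip=(T[0]+T[1])/2;print('axis',ax,'tip',tip,'tonguept',tip-.02*d)
for h in(.030,.033):
  E=plane(c,z([(33,150),(745,172),(206,150),(478,155)]),h)
  print(h,'ears',E.round(4),'len',np.linalg.norm(E[0]-E[1]),'ang',ang(E[1]-E[0]),'opening',np.linalg.norm(E[2]-E[3]),(E[2]+E[3])/2)
  n=np.array([-d[1],d[0],0])
  print('lateral opening mid vs tongue axis (+ = left of axis dir)',((E[2]+E[3])/2-tip)@n)
W=plane(c,z([(85,0),(95,140),(672,0),(658,150)]),.033);print(ang(W[1]-W[0]),ang(W[3]-W[2]))
```

```text
tongue [[ 0.6426 -0.0844  0.011 ]
 [ 0.6203 -0.0786  0.011 ]
 [ 0.6206 -0.1655  0.011 ]
 [ 0.598  -0.1596  0.011 ]]
sides 74.81418380801885 74.60756044416205 w 0.023080185666540874 0.02338332922016238
axis 74.71086757931914 tip [ 0.63145311 -0.08151321  0.011     ] tonguept [ 0.62617931 -0.10080535  0.011     ]
0.03 ears [[ 0.668  -0.173   0.03  ]
 [ 0.5435 -0.1363  0.03  ]
 [ 0.6375 -0.1649  0.03  ]
 [ 0.59   -0.1515  0.03  ]] len 0.1297902533721207 ang 163.59526026674465 opening 0.04936106514294444 [ 0.61378771 -0.15816141  0.03      ]
lateral opening mid vs tongue axis (+ = left of axis dir) -0.0031711983027078766
0.033 ears [[ 0.6673 -0.1729  0.033 ]
 [ 0.5442 -0.1367  0.033 ]
 [ 0.6372 -0.1649  0.033 ]
 [ 0.5902 -0.1517  0.033 ]] len 0.12831198981999328 ang 163.59526026674465 opening 0.048798860650702706 [ 0.6137196  -0.15832133  0.033     ]
lateral opening mid vs tongue axis (+ = left of axis dir) -0.0031476648900733957
76.7373021768809 73.04969862288308
```

```bash
python3 -m handwheel '[[-1,1,20,0.008,1],[0,0,25,0,1],[0,0,25,0,1],[0,0,25,0,1],[0,0,20,0,1],[0,0,15,0,1],[0,0,10,0,0.2],[0,0,5,0,0]]'; python3 -m handwheel '[[0,0,2,0,-0.2],[0,0,2,0,-0.3],[0,0,0,0,-0.6],[0,0,0,0,-1],[0,0,0,0,-1],[0,0,0,0,-1],[0,0,0,0,-1],[0,0,0,0,-1]]'
python3 - <<'E'
from h import *
from bench import robot
s=robot.sense();print(s['t'],s['tool_pos'],s['gripper_width'],s['wrist_force'],s['moment'])
cv2.imwrite('pics/c_wrist.png',robot.capture('wrist')[...,::-1])
E
```

```text
t: 3.2
tool_pos: [0.6263, -0.101, 0.006]
tool_rot: [-0.0, -0.605, 0.796, 0.0]
wrist_force: [-0.5, -0.1, 0.5]
gripper_width: 0.0516
t: 4.2
tool_pos: [0.6266, -0.101, 0.0027]
tool_rot: [0.0, -0.605, 0.796, -0.0]
wrist_force: [-0.4, 0.4, 4.2]
gripper_width: 0.0219
4.2 [ 0.626639   -0.10098263  0.00267455] 0.02192330620591163 [-0.40930441  0.39855351  4.16323027] [ 0.10127125 -0.13974511  0.05099877]
```

View pics/c_wrist.png

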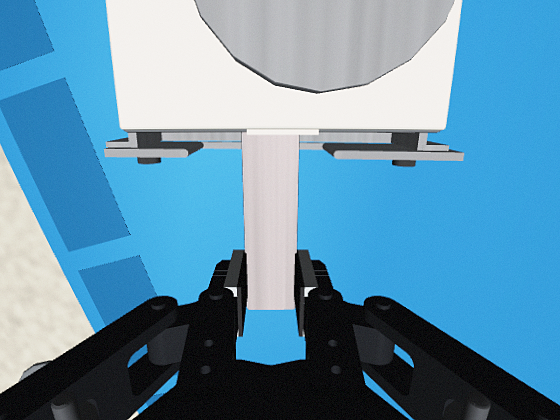

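Run:
```python
from h import *
from bench import robot
import pickle
pickle.dump(robot.get_calibration('wrist'),open('cw2.pkl','wb'))
a=cv2.imread('pics/c_wrist.png')
cv2.imwrite('pics/z4.png',cv2.resize(a[115:180,170:360],None,fx=4.2,fy=4.2,interpolation=cv2.INTER_CUBIC))
```

```text
(no output)
```

View pics/z4.png

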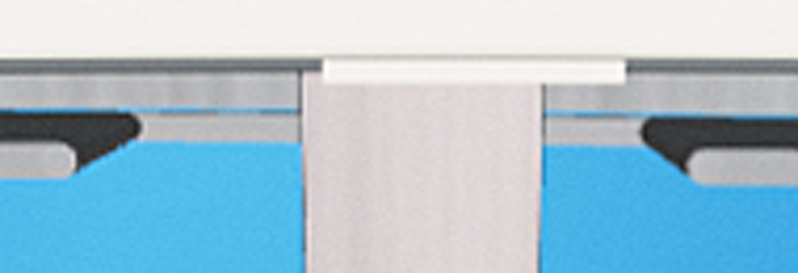

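Run:
```python
from h import *
import pickle
c=pickle.load(open('cw2.pkl','rb'))
z=lambda p: np.array([170,115])+(np.array(p)+.5)/4.2-.5
ang=lambda e: np.degrees(np.arctan2(e[1],e[0]))
d=np.array([np.cos(np.radians(74.7)),np.sin(np.radians(74.7)),0]);n=np.array([-d[1],d[0],0])
T=plane(c,z([(303,90),(542,90),(305,270),(539,270)]),.011);print(T.round(4),ang(T[2]-T[0]),ang(T[3]-T[1]))
print('tongue lat',T@n*1e3)
for h,p in((.030,[(77,160),(687,168)]),(.033,[(77,160),(687,168)]),(.003,[(141,127),(642,134)])):
  E=plane(c,z(p),h);print(h,E.round(4),'lat',E@n*1e3,'w',(E[1]-E[0])@n*1e3,'mid',(E@n*1e3).mean(),'ang',ang(E[1]-E[0])-90, 'along',(E@d)*1e3)
```

```text
[[ 0.6209 -0.1638  0.011 ]
 [ 0.5983 -0.1576  0.011 ]
 [ 0.6259 -0.1466  0.011 ]
 [ 0.603  -0.1403  0.011 ]] 73.80609616555479 74.9857586910844
tongue lat [-642.07418252 -618.71980556 -642.35398991 -618.63038588]
0.03 [[ 0.6391 -0.1644  0.03  ]
 [ 0.5891 -0.1498  0.03  ]] lat [-659.86366969 -607.80377657] w 52.05989312274401 mid -633.8337231276992 ang 73.79725160357015 along [10.10383099 10.924151  ]
0.033 [[ 0.6383 -0.1645  0.033 ]
 [ 0.5896 -0.1504  0.033 ]] lat [-659.09247622 -608.38299097] w 50.70948525114004 mid -633.737733598347 ang 73.79725160357015 along [ 9.72120853 10.52024985]
0.003 [[ 0.6391 -0.1643  0.003 ]
 [ 0.5889 -0.1497  0.003 ]] lat [-659.83097115 -607.48728705] w 52.34368410465098 mid -633.6591290991059 ang 73.75425282143254 along [10.14939177 11.01347615]
```

The two heights agree: the opening is 52 mm wide, its middle is about 3.3 mm to tray +y of the tongue axis, and the tray lies at about 73.8° against the carrier's 74.6°. I'll ease it to tray +y (tool -y), with a small turn, before the frame reaches the plate.

```bash
python3 -m handwheel '[[-0.4,0,-0.4,0,-1],[-0.4,-0.6,0,0.002,-1],[-0.4,-0.6,0,0.002,-1],[-0.4,-0.6,0,0.002,-1],[-0.3,-0.6,0,0.002,-1],[-0.3,-0.6,0,0.002,-1],[-0.3,-0.6,0,0.002,-1],[0,-0.4,0,0,-1]]'
python3 - <<'E'
from h import *
from bench import robot
s=robot.sense();M=rot(s['tool_rot']);print(s['t'],s['tool_pos'],s['gripper_width'],'toolF',M.T@s['wrist_force'],'toolM',M.T@s['moment'],np.degrees(np.arctan2(M[1,0],M[0,0]))+180)
E
```

```text
t: 5.25
tool_pos: [0.6286, -0.1004, 0.002]
tool_rot: [-0.002, -0.6, 0.8, 0.001]
wrist_force: [-5.2, -2.8, 4.9]
gripper_width: 0.022
5.25 [ 0.62858673 -0.10036286  0.00202937] 0.022041546399324173 toolF [ 4.15360404  4.17665064 -4.87004363] toolM [-1.37595395  1.98845099  0.24223463] 73.71579417401975
```

```bash
python3 -m handwheel '[[-0.3,-0.2,0,0,-1],[-0.3,-0.2,0,0,-1],[-0.3,-0.2,0,0,-1],[-0.3,0,0,0,-1],[-0.3,0,0,0,-1],[-0.3,0,0,0,-1],[-0.3,0,0,0,-1],[-0.3,0,0,0,-1]]'
cat > st.py <<'E'
from h import *
from bench import robot
import sys
s=robot.sense();M=rot(s['tool_rot']);p=s['tool_pos']
d=np.array([np.cos(np.radians(73.77)),np.sin(np.radians(73.77)),0]);n=np.array([-d[1],d[0],0])
p0=np.array([.62664,-.10098,.00267])
print('t',s['t'],'along',((p-p0)@d*1e3).round(2),'lat(tool y)',((p-p0)@n*1e3).round(2),'z',(p[2]*1e3).round(2),'w',s['gripper_width'].round(4),'toolF',(M.T@s['wrist_force']).round(1),'toolM',(M.T@s['moment']).round(2),'ang',(np.degrees(np.arctan2(M[1,0],M[0,0]))+180).round(2),'tilt',M[:,2].round(4))
if len(sys.argv)>1:
    cv2.imwrite(f'pics/{sys.argv[1]}.png',robot.capture(sys.argv[2])[...,::-1])
E
python3 st.py d_wrist wrist
```

```text
t: 6.25
tool_pos: [0.6303, -0.0985, 0.0022]
tool_rot: [-0.002, -0.6, 0.8, 0.001]
wrist_force: [-3.3, -5.2, 3.7]
gripper_width: 0.0222Traceback (most recent call last):
  File "st.py", line 7, in <module>
    print('t',s['t'],'along',((p-p0)@d*1e3).round(2),'lat(tool y)',((p-p0)@n*1e3).round(2),'z',(p[2]*1e3).round(2),'w',s['gripper_width'].round(4),'toolF',(M.T@s['wrist_force']).round(1),'toolM',(M.T@s['moment']).round(2),'ang',(np.degrees(np.arctan2(M[1,0],M[0,0]))+180).round(2),'tilt',M[:,2].round(4))
                                                                                                                       ^^^^^^^^^^^^^^^^^^^^^^^^
AttributeError: 'float' object has no attribute 'round'
```

```bash
sed -i "s/s\['gripper_width'\].round(4)/round(float(s['gripper_width']),4)/" st.py
python3 st.py d_wrist wrist
```

```text
t 6.25 along 3.45 lat(tool y) -2.85 z 2.21 w 0.0222 toolF [ 5.9  1.8 -3.7] toolM [-0.72  2.2   0.14] ang 73.73 tilt [-0.0037 -0.001  -1.    ]
```

View pics/d_wrist.png

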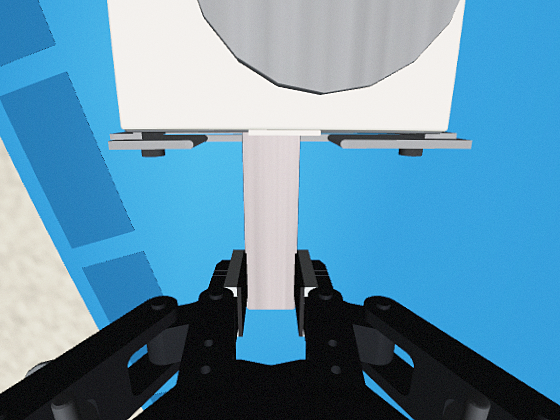

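The carrier has come out 3.5 mm and moved 2.9 mm sideways. The ear ends are near u≈192 and 343, with the tongue at u≈244–299. I'll measure how well it is centred now.

Run:
```python
from h import *
from bench import robot
import pickle
pickle.dump(robot.get_calibration('wrist'),open('cw3.pkl','wb'))
a=cv2.imread('pics/d_wrist.png')
cv2.imwrite('pics/z5.png',cv2.resize(a[115:180,170:360],None,fx=4.2,fy=4.2,interpolation=cv2.INTER_CUBIC))
```

```text
(no output)
```

View pics/z5.png

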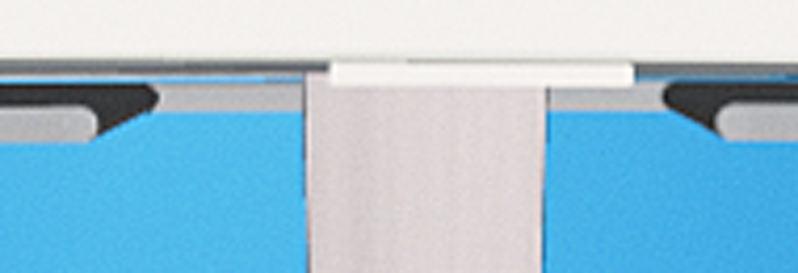

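Run:
```python
from h import *
import pickle
c=pickle.load(open('cw3.pkl','rb'))
z=lambda p: np.array([170,115])+(np.array(p)+.5)/4.2-.5
ang=lambda e: np.degrees(np.arctan2(e[1],e[0]))
d=np.array([np.cos(np.radians(73.77)),np.sin(np.radians(73.77)),0]);n=np.array([-d[1],d[0],0])
T=plane(c,z([(305,100),(546,100),(309,270),(544,270)]),.011);print(ang(T[2]-T[0]),ang(T[3]-T[1]))
L=T@n*1e3;print('tongue lat',L,'mids',(L[0]+L[1])/2,(L[2]+L[3])/2)
for h,p in((.030,[(98,123),(716,120)]),(.003,[(158,97),(664,97)])):
  E=plane(c,z(p),h);print(h,'lat',E@n*1e3,'w',(E[1]-E[0])@n*1e3,'mid',(E@n*1e3).mean(),'ang',ang(E[1]-E[0])-90,'along',E@d*1e3)
```

```text
73.81079174005802 74.5624352415582
tongue lat [-643.73499983 -620.19302997 -643.72295534 -619.9589282 ] mids -631.9640149014222 -631.8409417723956
0.03 lat [-659.68590011 -607.53688212] w 52.14901799444445 mid -633.6113911142459 ang 74.06062453942613 along [20.79925277 20.53473217]
0.003 lat [-659.62263694 -607.22415345] w 52.39848348735587 mid -633.423395195751 ang 73.79019084261901 along [20.83484159 20.81637654]
```

```bash
python3 -m handwheel '[[0,-0.5,0,0,-1],[0,-0.5,0,0,-1],[0,-0.5,0,0,-1],[0,-0.3,0,0,-1],[0,0,0,0,-1],[0,0,0,0,-1],[0,0,0,0,-1],[0,0,0,0,-1]]'; python3 st.py
```

```text
t: 7.3
tool_pos: [0.6311, -0.0983, 0.0018]
tool_rot: [-0.002, -0.6, 0.8, 0.002]
wrist_force: [-5.4, -1.6, 5.4]
gripper_width: 0.0221
t 7.3 along 3.81 lat(tool y) -3.49 z 1.83 w 0.0221 toolF [ 3.1  4.8 -5.4] toolM [-1.62  1.64  0.37] ang 73.7 tilt [-5.7e-03  1.0e-04 -1.0e+00]
```

```bash
python3 -m handwheel '[[-0.3,-0.1,0,0,-1],[-0.3,-0.1,0,0,-1],[-0.3,0,0,0,-1],[-0.3,0,0,0,-1],[-0.3,0,0,0,-1],[-0.3,0,0,0,-1],[-0.3,0,0,0,-1],[-0.3,0,0,0,-1]]'; python3 st.py
```

```text
t: 8.3
tool_pos: [0.6327, -0.0967, 0.0021]
tool_rot: [-0.002, -0.6, 0.8, 0.001]
wrist_force: [-4.5, -5.9, 4.5]
gripper_width: 0.022
t 8.3 along 5.77 lat(tool y) -4.65 z 2.14 w 0.022 toolF [ 7.   2.7 -4.5] toolM [-0.83  2.36  0.2 ] ang 73.73 tilt [-0.0041 -0.001  -1.    ]
```

```bash
python3 -m handwheel '[[-0.5,0.4,0,0,-1],[-0.5,0.4,0,0,-1],[-0.5,0.2,0,0,-1],[-0.5,0,0,0,-1],[-0.5,0,0,0,-1],[-0.5,0,0,0,-1],[-0.5,0,0,0,-1],[-0.5,0,0,0,-1]]'; python3 st.py e_wrist wrist
```

```text
t: 9.3
tool_pos: [0.6337, -0.0934, 0.0025]
tool_rot: [-0.002, -0.6, 0.8, -0.0]
wrist_force: [-2.0, -7.7, 2.8]
gripper_width: 0.0219
t 9.3 along 9.24 lat(tool y) -4.68 z 2.49 w 0.0219 toolF [ 7.9 -0.3 -2.8] toolM [ 0.15  2.93 -0.  ] ang 73.76 tilt [-0.0025 -0.0022 -1.    ]
```

View pics/e_wrist.png

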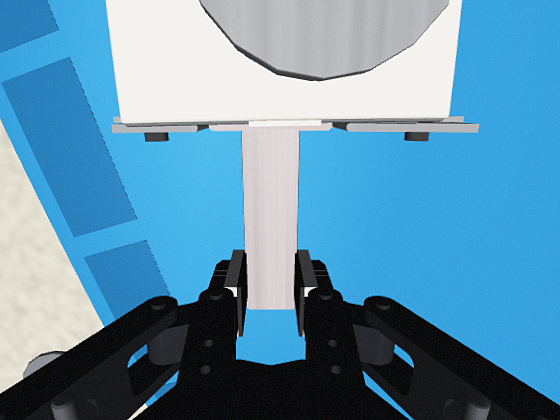

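Run:
```python
from h import *
from bench import robot
import pickle
pickle.dump(robot.get_calibration('wrist'),open('cw4.pkl','wb'))
a=cv2.imread('pics/e_wrist.png')
cv2.imwrite('pics/z6.png',cv2.resize(a[105:150,180:370],None,fx=4.2,fy=4.2,interpolation=cv2.INTER_CUBIC))
```

```text
(no output)
```

View pics/z6.png

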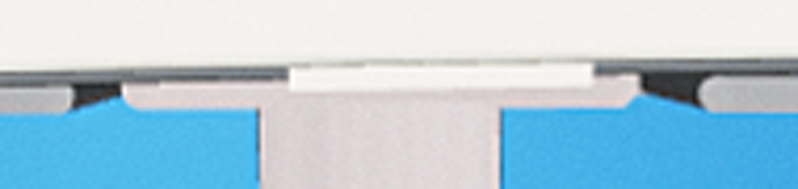

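The frame's front is in the opening between the ears, with the pull steady at about 8 N and no twist. I'll keep drawing slowly.

```bash
python3 -m handwheel '[[-0.8,0,0,0,-1],[-0.9,0,0,0,-1],[-1,0,0,0,-1],[-1,0,0,0,-1],[-1,0,0,0,-1],[-1,0,0,0,-1],[-1,0,0,0,-1],[-1,0,0,0,-1]]'; python3 st.py;python3 -m handwheel '[[-1,0,0,0,-1],[-1,0,0,0,-1],[-1,0,0,0,-1],[-1,0,0,0,-1],[-1,0,0,0,-1],[-1,0,0,0,-1],[-1,0,0,0,-1],[-1,0,0,0,-1]]'; python3 st.py
```

```text
t: 10.35
tool_pos: [0.6359, -0.0858, 0.0023]
tool_rot: [-0.002, -0.6, 0.8, -0.0]
wrist_force: [-2.4, -7.3, 2.8]
gripper_width: 0.0221
t 10.35 along 17.13 lat(tool y) -4.62 z 2.35 w 0.0221 toolF [ 7.7  0.3 -2.8] toolM [0.14 2.75 0.03] ang 73.76 tilt [-0.0026 -0.002  -1.    ]
t: 11.35
tool_pos: [0.638, -0.078, 0.0023]
tool_rot: [-0.002, -0.6, 0.8, 0.0]
wrist_force: [-2.2, -8.4, 2.1]
gripper_width: 0.0221
t 11.35 along 25.21 lat(tool y) -4.54 z 2.28 w 0.0221 toolF [ 8.7 -0.2 -2. ] toolM [0.1  2.68 0.  ] ang 73.76 tilt [-0.0027 -0.0018 -1.    ]
```

```bash
python3 -m handwheel '[[-1.2,0,0,0,-1],[-1.2,0,0,0,-1],[-1.2,0,0,0,-1],[-1.2,0,0,0,-1],[-1.2,0,0,0,-1],[-1.2,0,0,0,-1],[-1.2,0,0,0,-1],[-1.2,0,0,0,-1]]'; python3 st.py;python3 -m handwheel '[[-1.2,0,0,0,-1],[-1.2,0,0,0,-1],[-1.2,0,0,0,-1],[-1.2,0,0,0,-1],[-1.2,0,0,0,-1],[-1.2,0,0,0,-1],[-1.2,0,0,0,-1],[-1.2,0,0,0,-1]]'; python3 st.py f_wrist wrist
```

```text
t: 12.35
tool_pos: [0.6406, -0.0688, 0.0021]
tool_rot: [-0.002, -0.6, 0.8, 0.0]
wrist_force: [-0.9, -6.2, 1.7]
gripper_width: 0.0219
t 12.35 along 34.85 lat(tool y) -4.43 z 2.13 w 0.0219 toolF [ 6.2 -0.9 -1.7] toolM [0.1  2.6  0.01] ang 73.76 tilt [-0.0029 -0.0017 -1.    ]
t: 13.35
tool_pos: [0.6432, -0.0596, 0.002]
tool_rot: [-0.002, -0.6, 0.8, 0.0]
wrist_force: [-2.3, -7.1, 2.7]
gripper_width: 0.0222
t 13.35 along 44.38 lat(tool y) -4.36 z 2.05 w 0.0222 toolF [ 7.4  0.3 -2.7] toolM [ 0.14  2.61 -0.03] ang 73.75 tilt [-0.0032 -0.0018 -1.    ]
```

View pics/f_wrist.png

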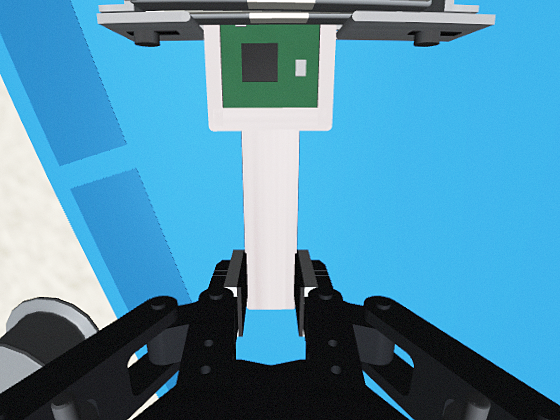

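The frame is sliding freely through the opening and the board is coming into view. The stack is in place and there is no slip: the tongue's end is still at v≈309.

```bash
python3 -m handwheel '[[-1.2,-0.1,0,0,-1],[-1.2,-0.1,0,0,-1],[-1.2,0,0,0,-1],[-1.2,0,0,0,-1],[-1.2,0,0,0,-1],[-1.2,0,0,0,-1],[-1.2,0,0,0,-1],[-1.2,0,0,0,-1]]'; python3 st.py g_top top;python3 -m handwheel '[[-1.2,0,0,0,-1],[-1.2,0,0,0,-1],[-1.2,0,0,0,-1],[-1.2,0,0,0,-1],[-1.2,0,0,0,-1],[-1.2,0,0,0,-1],[-1.2,0,0,0,-1],[-1.2,0,0,0,-1]]'; python3 st.py g_scene scene
```

```text
t: 14.4
tool_pos: [0.6459, -0.0506, 0.0019]
tool_rot: [-0.002, -0.6, 0.8, 0.0]
wrist_force: [-2.4, -8.7, 2.8]
gripper_width: 0.0224
t 14.4 along 53.72 lat(tool y) -4.4 z 1.92 w 0.0224 toolF [ 9.  -0.2 -2.7] toolM [0.05 2.8  0.03] ang 73.75 tilt [-0.0037 -0.0021 -1.    ]
t: 15.45
tool_pos: [0.6483, -0.0418, 0.0018]
tool_rot: [-0.003, -0.6, 0.8, 0.0]
wrist_force: [-2.4, -8.3, 1.3]
gripper_width: 0.0216
t 15.45 along 62.85 lat(tool y) -4.25 z 1.77 w 0.0216 toolF [ 8.7 -0.  -1.3] toolM [0.17 3.24 0.  ] ang 73.75 tilt [-0.0044 -0.0026 -1.    ]
```

Run:
```python
import cv2
a=cv2.imread('pics/g_scene.png')
cv2.imwrite('pics/z7.png',cv2.resize(a[165:265,170:290],None,fx=6,fy=6,interpolation=cv2.INTER_CUBIC))
```

```text
(no output)
```

View pics/z7.png

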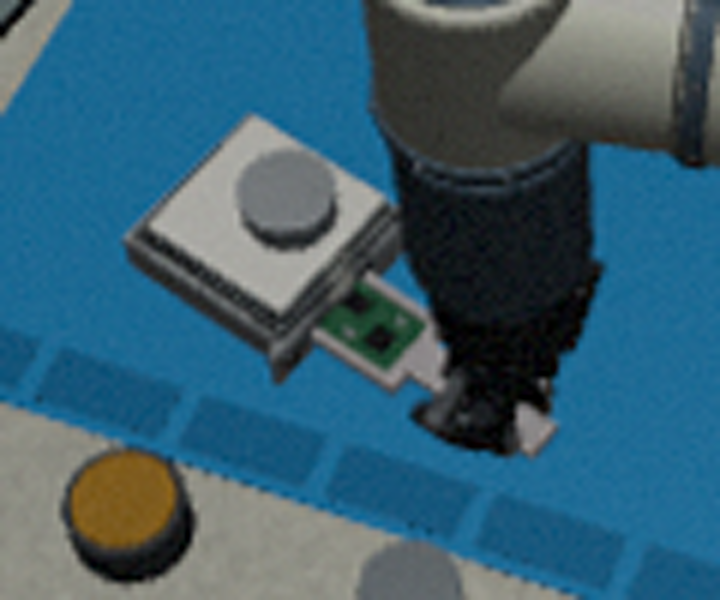

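```bash
python3 -m handwheel '[[-1.2,-0.1,0,0,-1],[-1.2,-0.1,0,0,-1],[-1.2,0,0,0,-1],[-1.2,0,0,0,-1],[-1.2,0,0,0,-1],[-1.2,0,0,0,-1],[-1.2,0,0,0,-1],[-1.2,0,0,0,-1]]'; python3 st.py;python3 -m handwheel '[[-1.2,0,0,0,-1],[-1.2,0,0,0,-1],[-1.2,0,0,0,-1],[-1.2,0,0,0,-1],[-1.2,0,0,0,-1],[-1.2,0,0,0,-1],[-1.2,0,0,0,-1],[-1.2,0,0,0,-1]]'; python3 st.py g2 scene;python3 -m handwheel '[[-1.2,0,0,0,-1],[-1.2,0,0,0,-1],[-1.2,0,0,0,-1],[-1.2,0,0,0,-1],[-1.2,0,0,0,-1],[-1.2,0,0,0,-1],[-1.2,0,0,0,-1],[-1.2,0,0,0,-1]]'; python3 st.py g3 wrist
```

```text
t: 16.5
tool_pos: [0.651, -0.0328, 0.0016]
tool_rot: [-0.003, -0.6, 0.8, 0.0]
wrist_force: [-2.4, -10.3, 0.4]
gripper_width: 0.022
t 16.5 along 72.26 lat(tool y) -4.31 z 1.59 w 0.022 toolF [10.6 -0.6 -0.4] toolM [ 0.2   3.34 -0.07] ang 73.74 tilt [-0.0049 -0.0028 -1.    ]
t: 17.5
tool_pos: [0.6553, -0.021, 0.0022]
tool_rot: [-0.0, -0.6, 0.8, 0.0]
wrist_force: [-1.6, -1.8, -0.6]
gripper_width: 0.0222
t 17.5 along 84.82 lat(tool y) -5.11 z 2.17 w 0.0222 toolF [2.2 1.1 0.6] toolM [-0.15  0.85  0.07] ang 73.77 tilt [-1.1e-03  4.0e-04 -1.0e+00]
t: 18.55
tool_pos: [0.6583, -0.0121, 0.0026]
tool_rot: [-0.0, -0.6, 0.8, 0.0]
wrist_force: [-1.8, -2.0, 0.3]
gripper_width: 0.0221
t 18.55 along 94.18 lat(tool y) -5.55 z 2.65 w 0.0221 toolF [ 2.4  1.2 -0.3] toolM [-0.48  0.95  0.19] ang 73.78 tilt [-1.e-04  0.e+00 -1.e+00]
```

View pics/g3.png

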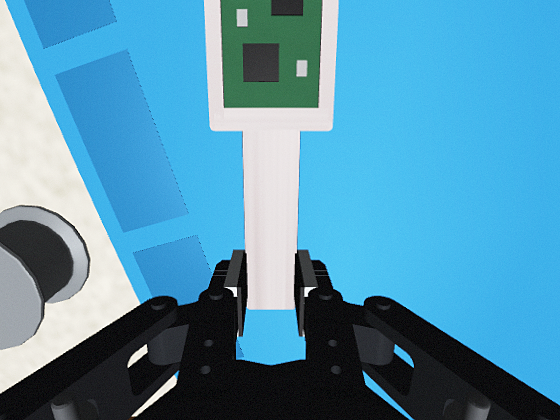

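The load has come off and the drag is about 2 N. The tool has drifted about 1 mm to +y, so I'll correct that and check the stack.

```bash
python3 -m handwheel '[[-0.6,0.3,0,0,-1],[-0.8,0.3,0,0,-1],[-1,0.2,0,0,-1],[-1.2,0.1,0,0,-1],[-1.2,0,0,0,-1],[-1.2,0,0,0,-1],[-1.2,0,0,0,-1],[-1.2,0,0,0,-1]]'; python3 st.py g4 scene
python3 - <<'E'
import cv2
a=cv2.imread('pics/g4.png')
cv2.imwrite('pics/z8.png',cv2.resize(a[165:265,170:290],None,fx=6,fy=6,interpolation=cv2.INTER_CUBIC))
E
```

```text
t: 19.6
tool_pos: [0.6599, -0.0037, 0.0027]
tool_rot: [0.0, -0.6, 0.8, -0.0]
wrist_force: [-1.2, -1.1, -1.3]
gripper_width: 0.0222
t 19.6 along 102.7 lat(tool y) -4.75 z 2.7 w 0.0222 toolF [1.4 0.9 1.3] toolM [-0.05  0.63  0.04] ang 73.79 tilt [ 2.e-04  1.e-04 -1.e+00]
```

View pics/z8.png

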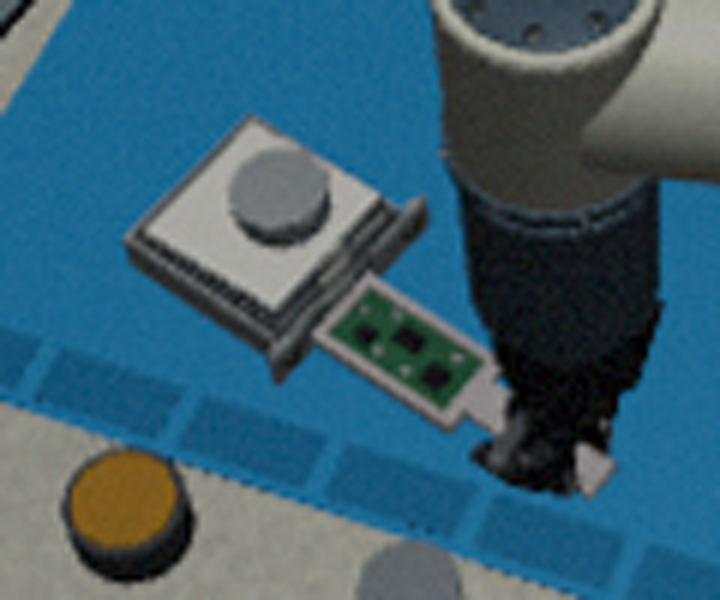

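```bash
python3 -m handwheel '[[-1.2,0,0,0,-1],[-1.2,0,0,0,-1],[-1.2,0,0,0,-1],[-1.2,0,0,0,-1],[-1.2,0,0,0,-1],[-1.2,0,0,0,-1],[-1.2,0,0,0,-1],[-1.2,0,0,0,-1]]'; python3 st.py;python3 -m handwheel '[[-1.5,0,0,0,-1],[-1.5,0,0,0,-1],[-2,0,0,0,-1],[-2,0,0,0,-1],[-2,0,0,0,-1],[-2,0,0,0,-1],[-2,0,0,0,-1],[-2,0,0,0,-1]]'; python3 st.py h_top top
python3 - <<'E'
import cv2
a=cv2.imread('pics/h_top.png')
cv2.imwrite('pics/z9.png',cv2.resize(a[140:240,280:400],None,fx=6,fy=6,interpolation=cv2.INTER_CUBIC))
E
```

```text
t: 20.65
tool_pos: [0.6625, 0.0056, 0.0026]
tool_rot: [0.0, -0.6, 0.8, 0.0]
wrist_force: [0.0, -0.6, -1.6]
gripper_width: 0.0217
t 20.65 along 112.32 lat(tool y) -4.67 z 2.6 w 0.0217 toolF [ 0.6 -0.2  1.6] toolM [ 0.   -0.2  -0.01] ang 73.79 tilt [-0.e+00  1.e-04 -1.e+00]
t: 21.65
tool_pos: [0.6667, 0.0199, 0.0027]
tool_rot: [0.0, -0.6, 0.8, -0.0]
wrist_force: [0.5, -0.1, -2.1]
gripper_width: 0.0221
t 21.65 along 127.27 lat(tool y) -4.7 z 2.68 w 0.0221 toolF [-0.  -0.5  2.1] toolM [ 0.01 -0.18  0.01] ang 73.79 tilt [ 0. -0. -1.]
```

View pics/z9.png

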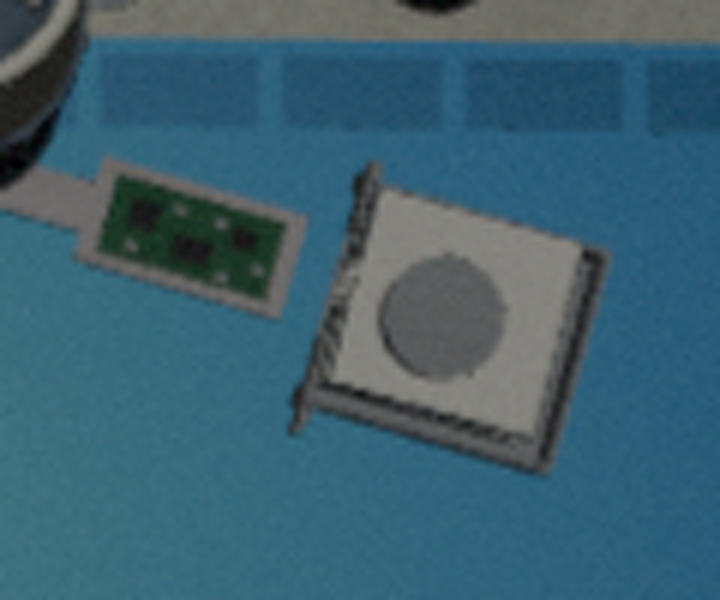

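The carrier is clear of the tray, and the cases and tin are stacked in it. Next: lift, move across, turn.

```bash
python3 -m handwheel '[[0,0,-6,0,-1],[0,0,-14,0,-1],[0,0,-20,0,-1],[0,0,-22,0,-1],[0,0,-22,0,-1],[0,0,-20,0,-1],[0,0,-14,0,-1],[0,0,-8,0,-1]]'; python3 st.py i_wrist wrist
```

```text
t: 22.7
tool_pos: [0.6669, 0.0198, 0.13]
tool_rot: [0.001, -0.6, 0.8, -0.0]
wrist_force: [0.0, -0.7, -1.8]
gripper_width: 0.0218
t 22.7 along 127.23 lat(tool y) -4.93 z 130.02 w 0.0218 toolF [ 0.6 -0.2  1.8] toolM [-0.01 -0.18  0.01] ang 73.78 tilt [ 1.4e-03  4.0e-04 -1.0e+00]
```

View pics/i_wrist.png

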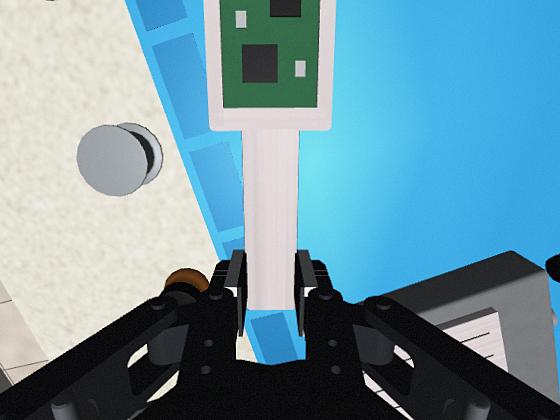

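The carrier is held level, its frame in the same place in the picture as before.

```bash
python3 -m handwheel '[[-4,8,0,0,-1],[-7,14,0,0,-1],[-9,18,0,0,-1],[-9,18,0,0,-1],[-9,18,0,0,-1],[-9,18,0,0,-1],[-9,18,0,0,-1],[-9,18,0,0,-1]]';python3 -m handwheel '[[-9,18,0,0,-1],[-9,18,0,0,-1],[-9,18,0,0,-1],[-9,18,0,0,-1],[-9,18,0,0,-1],[-7,14,0,0,-1],[-3,7,0,0,-1],[-2,3,0,0,-1]]';python3 -m handwheel '[[0,0,0,-0.06,-1],[0,0,0,-0.1,-1],[0,0,0,-0.13,-1],[0,0,0,-0.13,-1],[0,0,0,-0.13,-1],[0,0,0,-0.13,-1],[0,0,0,-0.13,-1],[0,0,0,-0.13,-1]]';python3 -m handwheel '[[0,0,0,-0.14,-1],[0,0,0,-0.14,-1],[0,0,0,-0.14,-1],[0,0,0,-0.14,-1],[0,0,0,-0.14,-1],[0,0,0,-0.14,-1],[0,0,0,-0.1,-1],[0,0,0,-0.06,-1]]'; python3 st.py j_wrist wrist;python3 -c "
from bench import robot;import pickle,cv2
s=robot.sense();print(s['tool_pos'],s['joints']);pickle.dump(robot.get_calibration('wrist'),open('cw5.pkl','wb'));cv2.imwrite('pics/j_top.png',robot.capture('top')[...,::-1])"
```

```text
t: 23.75
tool_pos: [0.5589, 0.1194, 0.1287]
tool_rot: [0.0, -0.6, 0.8, 0.0]
wrist_force: [0.6, 1.3, -2.7]
gripper_width: 0.022
t: 24.75
tool_pos: [0.4663, 0.2053, 0.1288]
tool_rot: [0.0, -0.6, 0.8, -0.0]
wrist_force: [0.1, 0.2, -2.5]
gripper_width: 0.022
t: 25.75
tool_pos: [0.4666, 0.2047, 0.1285]
tool_rot: [0.0, 0.898, -0.44, -0.0]
wrist_force: [0.3, 0.0, -2.4]
gripper_width: 0.0222
t: 26.75
tool_pos: [0.4665, 0.2045, 0.1284]
tool_rot: [0.0, 0.999, 0.044, -0.0]
wrist_force: [-0.2, -0.7, -1.5]
gripper_width: 0.0219
t 26.75 along 248.59 lat(tool y) 239.13 z 128.43 w 0.0219 toolF [-0.2  0.7  1.5] toolM [ 0.01 -0.14  0.04] ang 185.03 tilt [-7.e-04 -8.e-04 -1.e+00]
[0.46650201 0.20458551 0.1284119 ] [ 7.21341767e-01  2.32990869e-01 -1.89493812e-01  1.42752497e-04
 -1.14935815e+00  9.39315550e-01]
```

View pics/j_wrist.png

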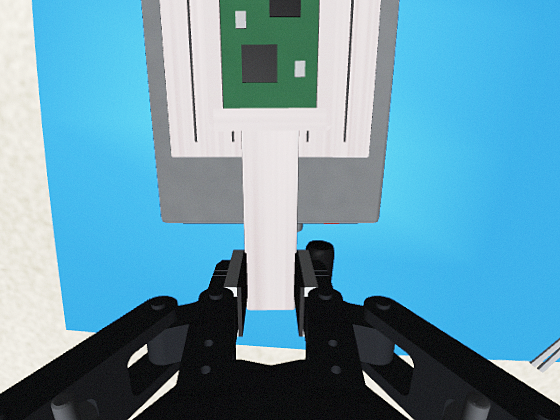

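View pics/j_top.png

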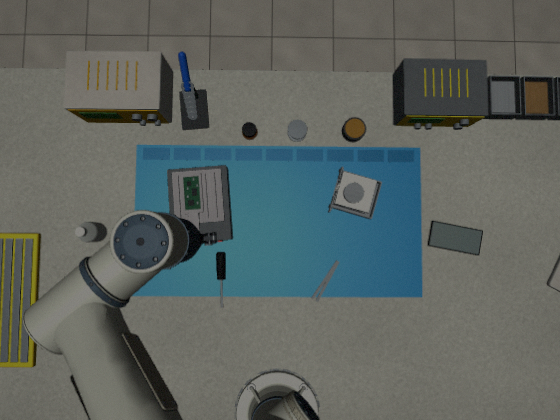

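The carrier now hangs over the plate with the board above it. The plate's front edge is at v≈157, u≈171–369. I'll measure the alignment.

Run:
```python
from h import *
a=cv2.imread('pics/j_wrist.png')
cv2.imwrite('pics/z10.png',cv2.resize(a[0:240,135:405],None,fx=2.5,fy=2.5,interpolation=cv2.INTER_CUBIC))
```

```text
(no output)
```

View pics/z10.png

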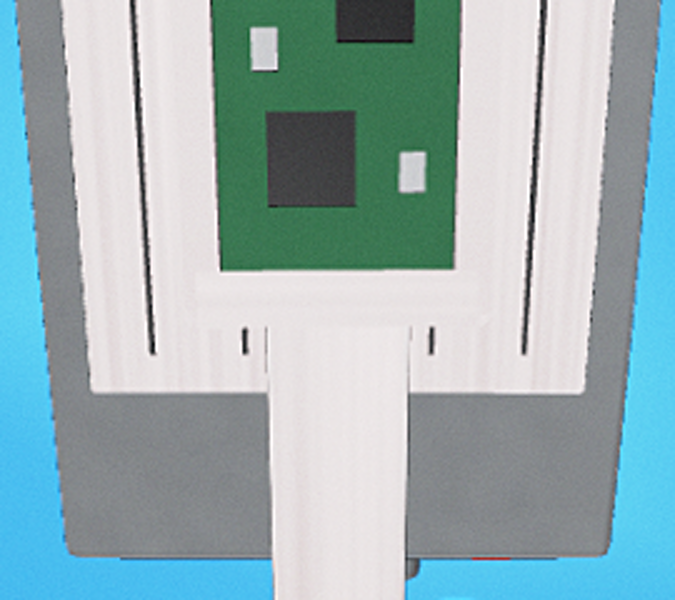

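Run:
```python
from h import *
import pickle
c=pickle.load(open('cw5.pkl','rb'))
z=lambda p: np.array([135,0])+(np.array(p)+.5)/2.5-.5
ang=lambda e: np.degrees(np.arctan2(e[1],e[0]))
P=plane(c,z([(91,393),(584,393),(62,0),(613,0)]),.06);print(P.round(4))
print('front w',np.linalg.norm(P[0]-P[1]),'ang',ang(P[0]-P[1])-90,'sides',ang(P[2]-P[0]),ang(P[3]-P[1]))
B=plane(c,z([(68,555),(607,557)]),.052);print('box',B.round(4),np.linalg.norm(B[0]-B[1]),ang(B[0]-B[1])-90)
yaw=np.radians((ang(P[0]-P[1])-90+ang(P[2]-P[0])/2+ang(P[3]-P[1])/2+ang(B[0]-B[1])-90)/3)
print('yaw',np.degrees(yaw))
x=np.array([np.cos(yaw),np.sin(yaw),0])
print('centre from plate',(P[0]+P[1])/2+.07*x,'from box',(B[0]+B[1])/2+.12*x)
Z=.1368
T=plane(c,z([(272,590),(407,590),(268,340),(410,340)]),Z);print('tongue w',np.linalg.norm(T[0]-T[1]),np.linalg.norm(T[2]-T[3]),'sides',ang(T[2]-T[0]),ang(T[3]-T[1]))
G=plane(c,z([(220,271),(455,271),(211,0),(461,0)]),Z);print('board',G.round(4),ang(G[2]-G[0]),ang(G[3]-G[1]),'front',ang(G[0]-G[1])-90)
F=plane(c,z([(337,325)]),Z)[0]
m=(G.mean(0)); print('frame front mid',F,'lat centre')
ca=np.radians(5.03);d=np.array([np.cos(ca),np.sin(ca),0])
print('centre by frame',F+.05*d)
# tool-based
s=np.array([.4665,.20458,.1284]);print('by TCP',s+.115*d)
tm=T[:2].mean(0);fm=T[2:].mean(0);gm=G[:2].mean(0);gm2=G[2:].mean(0)
n=np.array([-d[1],d[0],0]);print('lat vs TCP',[(q-s)@n*1e3 for q in(tm,fm,gm,gm2)])
```

```text
[[0.5044 0.2748 0.06  ]
 [0.5162 0.1455 0.06  ]
 [0.5965 0.2828 0.06  ]
 [0.6083 0.1542 0.06  ]]
front w 0.12977350046955263 ang 5.221844554107477 sides 5.01730130015427 5.388607045015381
box [[0.4554 0.2836 0.052 ]
 [0.469  0.1278 0.052 ]] 0.15641667928883218 4.991636597358095
yaw 5.138811774683465
centre from plate [0.58003364 0.21640736 0.06      ] from box [0.58170986 0.21648264 0.052     ]
tongue w 0.024238446856166548 0.023291866441867003 sides 4.730645848293853 5.962841312371018
board [[0.5388 0.2316 0.1368]
 [0.5422 0.194  0.1368]
 [0.5777 0.2351 0.1368]
 [0.5811 0.1981 0.1368]] 5.1266527623257145 5.936179719071206 front 5.2250829810492405
frame front mid [0.53200454 0.21211357 0.1368    ] lat centre
centre by frame [0.58181199 0.21649744 0.1368    ]
by TCP [0.58105713 0.21466289 0.1284    ]
lat vs TCP [np.float64(1.1826930801874882), np.float64(1.426038778997828), np.float64(1.7043883317271946), np.float64(2.0460879871383297)]
```

The alignment agrees within about 1 mm and 0.3°. I'll lower, and check again just above the plate.

```bash
python3 -m handwheel '[[0,0,6,0,-1],[0,0,10,0,-1],[0,0,12,0,-1],[0,0,12,0,-1],[0,0,9,0,-1],[0,0,6,0,-1],[0,0,4,0,-1],[0,0,2,0,-1]]'; python3 st.py k_wrist wrist;python3 -c "
from bench import robot;import pickle,cv2
pickle.dump(robot.get_calibration('wrist'),open('cw6.pkl','wb'))
a=cv2.imread('pics/k_wrist.png')
cv2.imwrite('pics/z11.png',cv2.resize(a[0:240,115:425],None,fx=2.5,fy=2.5,interpolation=cv2.INTER_CUBIC))"
```

```text
t: 27.85
tool_pos: [0.4666, 0.2051, 0.0676]
tool_rot: [-0.0, 0.999, 0.043, 0.0]
wrist_force: [-0.3, 0.0, -2.8]
gripper_width: 0.0221
t 27.85 along 249.18 lat(tool y) 239.26 z 67.63 w 0.0221 toolF [-0.3 -0.   2.8] toolM [-0.01 -0.16  0.07] ang 184.94 tilt [ 2.e-04  1.e-04 -1.e+00]
```

View pics/z11.png

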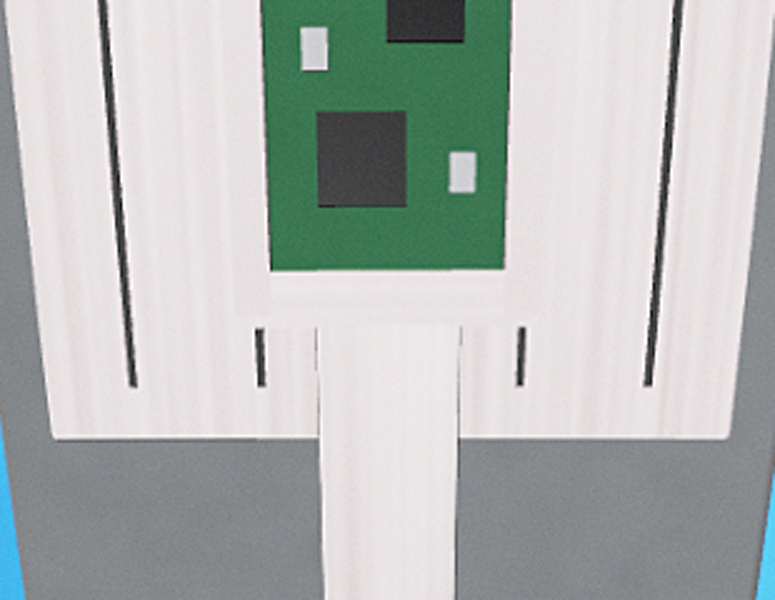

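Run:
```python
from h import *
import pickle
c=pickle.load(open('cw6.pkl','rb'))
z=lambda p: np.array([115,0])+(np.array(p)+.5)/2.5-.5
ang=lambda e: np.degrees(np.arctan2(e[1],e[0]))
P=plane(c,z([(53,438),(728,438),(8,0),(774,0)]),.06)
print('plate w',np.linalg.norm(P[0]-P[1]),'ang',ang(P[0]-P[1])-90,'sides',ang(P[2]-P[0]),ang(P[3]-P[1]))
ya=np.radians(5.1);x=np.array([np.cos(ya),np.sin(ya),0]);n=np.array([-x[1],x[0],0])
C=(P[0]+P[1])/2+.07*x
G=plane(c,z([(271,270),(504,270),(262,0),(511,0)]),.0759);print('board w',np.linalg.norm(G[0]-G[1]),ang(G[2]-G[0]),ang(G[3]-G[1]),ang(G[0]-G[1])-90)
F=plane(c,z([(388,326)]),.0759)[0]; F2=(G[0]+G[1])/2;D=F+.05*x
print(C,D,'carrier-plate along',(D-C)@x*1e3,'lat',(D-C)@n*1e3,(F2-C)@n*1e3, 'far lat',(G[2:].mean(0)-C)@n*1e3)
```

```text
plate w 0.12897128854007048 ang 5.01928757588972 sides 4.794756011689619 5.163266045858166
board w 0.037396399027544644 4.9467113394602436 5.476415233611918 5.01339439655807
[0.58008698 0.21607215 0.06      ] [0.5816207  0.21662877 0.0759    ] carrier-plate along 1.577129141202254 lat 0.41807637391835933 0.4838177089624631 far lat 0.5595599583627441
```

It is 1.6 mm too far along and 0.4 mm to the side. I'll correct that and set it down gently.

```bash
python3 -m handwheel '[[-0.6,0.2,1,0,-1],[-0.6,0.2,1,0,-1],[0,0,1.5,0,-1],[0,0,1.5,0,-1],[0,0,0.8,0,-1],[0,0,0.5,0,-1],[0,0,0.3,0,-1],[0,0,0,0,-1]]'; python3 st.py; python3 -m handwheel '[[0,0,0.4,0,-1],[0,0,0.3,0,-1],[0,0,0.3,0,-1],[0,0,0.3,0,-1],[0,0,0,0,-1],[0,0,0,0,-1],[0,0,0,0,-1],[0,0,0,0,-1]]'; python3 st.py
```

```text
t: 28.9
tool_pos: [0.4654, 0.2046, 0.0611]
tool_rot: [-0.0, 0.999, 0.043, 0.0]
wrist_force: [0.1, -0.0, -1.6]
gripper_width: 0.0217
t 28.9 along 248.31 lat(tool y) 240.27 z 61.15 w 0.0217 toolF [0.1 0.  1.6] toolM [ 0.01 -0.24  0.06] ang 184.94 tilt [ 1.e-04  1.e-04 -1.e+00]
t: 29.9
tool_pos: [0.4653, 0.2046, 0.0598]
tool_rot: [-0.0, 0.999, 0.043, 0.0]
wrist_force: [-1.1, 0.4, -1.3]
gripper_width: 0.0225
t 29.9 along 248.33 lat(tool y) 240.28 z 59.82 w 0.0225 toolF [-1.  -0.5  1.3] toolM [ 0.04 -0.2   0.03] ang 184.94 tilt [ 1.e-04  1.e-04 -1.e+00]
```

```bash
python3 -m handwheel '[[0,0,0.3,0,-1],[0,0,0.3,0,-1],[0,0,0.2,0,-1],[0,0,0.2,0,-1],[0,0,0,0,-1],[0,0,0,0,-1],[0,0,0,0,-1],[0,0,0,0,-1]]'; python3 st.py l_wrist wrist
```

```text
t: 30.9
tool_pos: [0.4653, 0.2046, 0.0591]
tool_rot: [-0.0, 0.999, 0.043, 0.0]
wrist_force: [-4.0, -0.9, 6.1]
gripper_width: 0.0218
t 30.9 along 248.3 lat(tool y) 240.3 z 59.1 w 0.0218 toolF [-4.   0.6 -6.1] toolM [-0.07 -1.19 -0.01] ang 184.95 tilt [ 2.e-04  1.e-04 -1.e+00]
```

View pics/l_wrist.png

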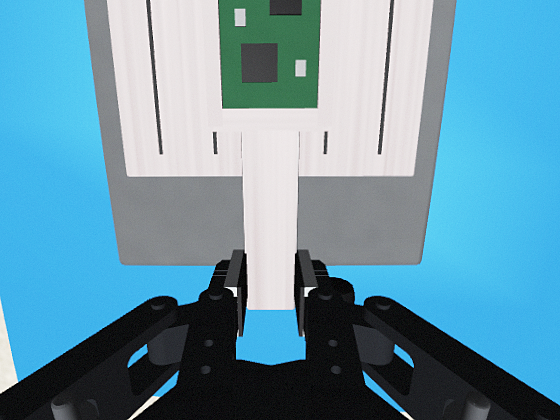

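It is down on the plate, with about 6 N of contact. I'll release, rise straight up, and look.

```bash
python3 -m handwheel '[[0,0,-0.4,0,-1],[0,0,0,0,-0.4],[0,0,0,0,-0.3],[0,0,0,0,-0.2],[0,0,0,0,-0.1],[0,0,0,0,0],[0,0,0,0,0],[0,0,0,0,0]]'; python3 st.py; python3 -m handwheel '[[0,0,-5,0,0],[0,0,-10,0,0],[0,0,-15,0,0],[0,0,-20,0,0],[0,0,-25,0,0],[0,0,-25,0,0],[0,0,-20,0,0],[0,0,-10,0,0]]';python3 -m handwheel '[[-20,0,-5,0,0],[-25,0,-5,0,0],[-25,0,-5,0,0],[-25,0,-5,0,0],[-15,0,0,0,0],[0,0,0,0,0],[0,0,0,0,0],[0,0,0,0,0]]'; python3 st.py m_wrist wrist;python3 -c "
from bench import robot;import pickle,cv2
pickle.dump(robot.get_calibration('wrist'),open('cw7.pkl','wb'))
cv2.imwrite('pics/m_top.png',robot.capture('top')[...,::-1])
cv2.imwrite('pics/m_scene.png',robot.capture('scene')[...,::-1])
"
```

```text
t: 31.95
tool_pos: [0.4653, 0.2046, 0.0592]
tool_rot: [-0.0, 0.999, 0.043, 0.0]
wrist_force: [0.7, -0.8, 0.2]
gripper_width: 0.0427
t 31.95 along 248.29 lat(tool y) 240.3 z 59.2 w 0.0427 toolF [ 0.6  0.9 -0.2] toolM [-0.01 -0.01  0.03] ang 184.94 tilt [ 1.e-04  0.e+00 -1.e+00]
t: 32.95
tool_pos: [0.4658, 0.2049, 0.1913]
tool_rot: [-0.001, 0.999, 0.043, 0.001]
wrist_force: [0.1, -0.3, 0.1]
gripper_width: 0.0428
t: 33.95
tool_pos: [0.3561, 0.1951, 0.2089]
tool_rot: [0.0, 0.999, 0.043, -0.0]
wrist_force: [0.1, -0.0, 0.2]
gripper_width: 0.0428
t 33.95 along 208.67 lat(tool y) 342.49 z 208.86 w 0.0428 toolF [ 0.1  0.  -0.2] toolM [ 0.01  0.03 -0.05] ang 184.91 tilt [-5.e-04 -7.e-04 -1.e+00]
```

View pics/m_wrist.png

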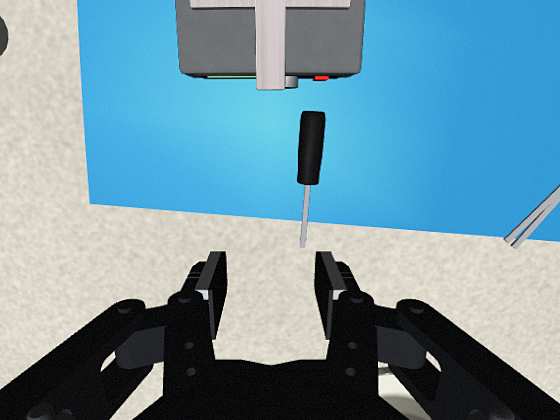

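View pics/m_top.png

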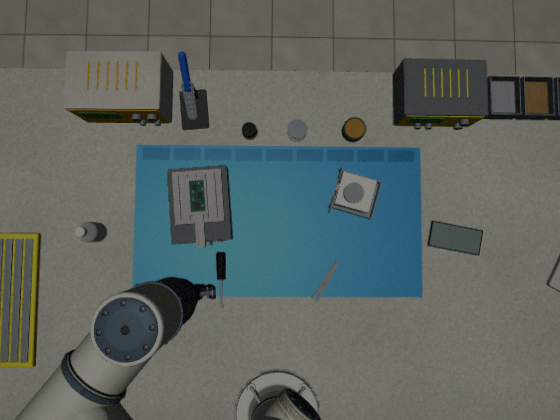

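View pics/m_scene.png

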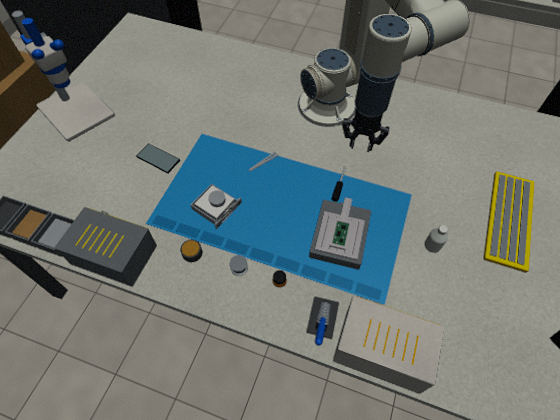

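The carrier lies on the plate with the tongue over the front, and the arm is clear. Last numeric check of the board on the plate, and of the stack.

Run:
```python
from h import *
from bench import robot
c=robot.get_calibration('top');a=cv2.imread('pics/m_top.png')
hsv=cv2.cvtColor(a,cv2.COLOR_BGR2HSV)
m=cv2.inRange(hsv,(50,80,30),(85,255,200));m[:160]=0;m[250:]=0;m[:,:160]=0;m[:,240:]=0
k,_=cv2.findContours(m,0,2);k=max(k,key=cv2.contourArea);r=cv2.minAreaRect(k);b=cv2.boxPoints(r)
B=plane(c,b,.068);print('board',plane(c,[r[0]],.068),[ (np.linalg.norm(B[i]-B[i-1]).round(4),np.degrees(np.arctan2(*(B[i]-B[i-1])[1::-1])).round(1)) for i in range(4)])
z=np.vstack([cv2.resize(a[160:250,160:240],None,fx=6,fy=6,interpolation=cv2.INTER_CUBIC)])
t=cv2.resize(a[160:230,320:390],None,fx=540/70,fy=540/70,interpolation=cv2.INTER_CUBIC)
o=np.hstack([z,t]);print(o.shape);cv2.imwrite('pics/z12.png',cv2.resize(o,None,fx=.78,fy=.78))
s=cv2.imread('pics/m_scene.png');cv2.imwrite('pics/z13.png',cv2.resize(s[170:235,180:250],None,fx=8,fy=8,interpolation=cv2.INTER_CUBIC))
```

```text
board [[0.58171392 0.215471   0.068     ]] [(np.float64(0.0783), np.float64(5.6)), (np.float64(0.0352), np.float64(-85.0)), (np.float64(0.0784), np.float64(-174.5)), (np.float64(0.0351), np.float64(94.9))]
(540, 1020, 3)
```

View pics/z12.png

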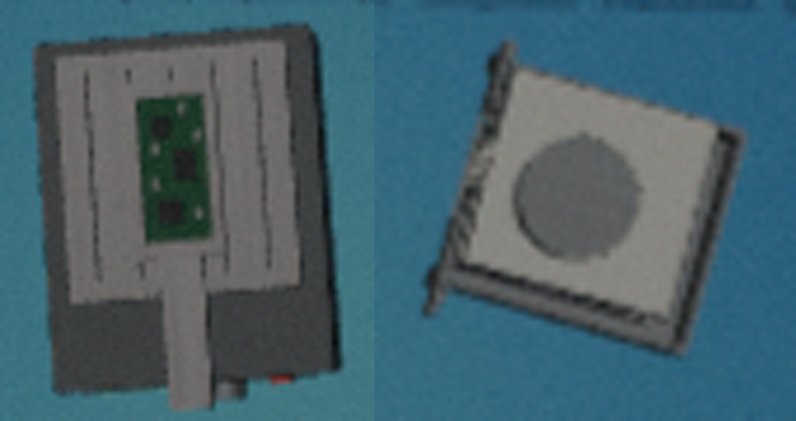

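View pics/z13.png

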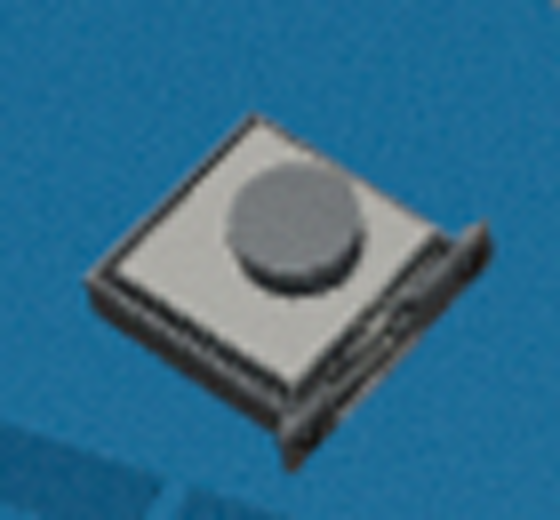

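```bash
python3 -c "
from bench import robot
print(robot.job_done())"
```

```text
the job is handed in; nothing more can be done
None
```

The board carrier is out from under the stack and lying flat on the preheater. I handed the job in at about 34 s of the 69 s allowed.

- **Drawing out:** The cameras showed the opening 3.3 mm to the tray's +y side of the tongue. I eased the carrier that way, with a slight turn, before the frame reached the front plate. The pull stayed between 6 and 11 N and dropped to about 2 N once the cases' weight came off. Late in the pull the carrier drifted about 1 mm to +y and rubbed lightly, so I eased it back.
- **Placing:** I lowered it to about 6 N of contact, opened the fingers, rose straight up and backed away.
- **Last checks:**
  - The board is about 1 mm from the plate's middle, and the tongue is straight to about 0.5°.
  - The wrist camera put the plate's middle 1–2 mm away from where the top camera did. That is within the calibration, and I went by the carrier's offset from the plate within the same picture.
  - The last pictures show the cases stacked in the tray, now resting forward near the front plate, with the tin on top. I judged the stack by eye and did not measure its tilt.
  - The other things on the bench look to be where they were.

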